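# Open the combination lock of the lockout box and present it

## Task

The lockout box on the bench is shut by a dial lock that sits in the dock on its lid. Press the lock's spring plunger down to its stop so that it snaps in, turn the dial clockwise click by click until its pointer stands at the index mark, then pull the shackle up fully open and lift the opened lock out of the dock by the shackle. Finish while still holding it by the shackle: level, still, its underside at least 10 cm above the dock; do not put it down, and leave the other things on the bench where they lie.

Things in the scene. Friction and masses are not known exactly. Their poses are not given: they have to be found in the camera images.
- lockbox: grey sheet-metal lockout box, 152 x 232 x 50 mm, fixed to the bench. Origin: centre of its underside; z up, y along its long way, x away from the hasp strap on its front edge. On its lid a steel dock: floor 53 mm above the origin, walls up to 73 mm standing 1.5 mm clear of the lock all round, which keep it from turning
- lock: the lock: loose aluminium block 58 (x) x 180 (y) x 34 mm (z), 0.5 to 0.7 kg, in the dock, its axes parallel to the box's; held down by side bolts that the shackle draws in (free after 16 mm of pull). Origin: centre of its underside. On its top face in a row along y: plunger at +62 mm, shackle in the middle, dial at -62 mm
- plunger (a joint): how far the plunger is pressed, m: 0 up, 0.008 at its stop. It resists with up to about 6 N, then snaps in and stays down by itself at about 0.008; pressed less than about 5 mm it springs back
- plunger_top (a point): middle of the top face of the plunger's round steel head (18 mm across), 18 mm above the lock's top face when up, 10 mm when in
- dial (a joint): angle of the dial, rad, growing clockwise seen from above; 0 = pointer at the index mark, the only place where the shackle is free (within 0.1). Starts between -1.4 and -0.7, ends at +0.9; clicks into a notch every 0.42 rad (-0.84, -0.42, 0, 0.42): some 0.07 N m per click; let go, it centres in the nearest notch. Blocked at about -0.4 until the plunger is in
- dial_top (a point): middle of the top of the black dial: fluted round knob 33 mm across, grippable from 7 to 35 mm above the lock's top face, over a flat skirt 39 mm across. The shackle's near leg, taller than the dial, begins 37 mm from the dial's axis. A light raised rib on the dial is the pointer; the index mark is a small dark boss 24 mm from the dial's axis on the lock's -x side (where the hasp strap is)
- shackle (a joint): how far the shackle is pulled out, m: 0 shut, 0.022 at its stop, fully open. It slides straight up with about 1.5 N of friction and stays where it is left; locked, it moves about 2 mm and stops
- shackle_grip (a point): middle of the straight top bar of the shackle: round steel bar 10 mm thick along the lock's y, straight for 24 mm; 40 mm above the lock's top face when shut, 62 mm when open. Grip it across the lock's x. The lock's centre of mass hangs below this point
- shackle_bow: the bow (top) of the U-shaped shackle, round steel bar 10 mm thick, legs 40 mm apart along y. Origin: on the lock's top face midway between the legs when shut, rising with the shackle
- cork_ring: thick cork ring, 74 mm across, 30 mm high, lying loose beside the box; to be left alone. Origin: centre of its underside
- marker: white marker pen with black cap, 126 mm long, 12 mm thick, lying loose in front of the box; to be left alone. Origin: centre of its underside
There are look-alikes about, which are no part of the job. Several things have the shape of the lock; the one meant has the colours described above.

How it is judged (in metres and radians):
On the way, in this order (a step that is already met when the one before it is completed fails the run):
1. the plunger is pressed to its stop (within 1 mm) (value of joint plunger above 0.007 m), for 0.2 s.
2. the dial's pointer stands at the index mark (within 0.12 rad) (value of joint dial between -0.12 and 0.12 rad), for 0.2 s.
3. the shackle is pulled fully open (within 4 mm) (value of joint shackle above 0.018 m), for 0.2 s.
At the end, for the whole second after the job is handed in: The fingers still hold the bow of the shackle (more than 1 N); the shackle is within 4 mm of fully open; the underside of the lock is at least 95 mm above the dock floor, the lock tilted less than 0.35 rad, nearly still (under 50 mm/s) and not touching the box (value of joint shackle above 0.018 m and z of lock in the frame of lockbox above 0.148 m and angle between lock's own z axis and vertical below 0.35 rad and contact force between shackle_bow and the fingers above 1 N and contact force between lock and lockbox below 0.1 N and linear speed of lock below 0.05 m/s); the arm keeps its last pose, push and grip.
It fails at once if a bystander is shifted by more than 30 mm (distance of any of cork_ring, marker from where it was at the start of the episode above 0.03 m).
It also fails if it takes over 51 s, if anything falls off the work surface, if the arm or the gripper's body presses on something with over 40 N, if the wrist force passes 120 N, or if a joint passes its speed limit or range.

## Robot

A 6-joint arm with a two-finger parallel gripper is mounted at the origin on a cart in front of the work surface, level with it; the furniture and walls round the work are solid. World frame = base frame: x ahead of the robot, y to its left, z up, the work surface at z = 0. Lengths are in m, angles in degrees, forces in N, time in s.
With the tool pointing down it reaches from about 0.4 to 0.825 m from the base axis. Payload 7 kg.
Tool frame: the origin (TCP) lies on the centre line of the jaws, within the pads' length; the fingertips stand 17 mm ahead of it and the grasp point (between the pads) lies 2 mm behind it; y points along the fingers, z is the direction in which the jaws open and shut, and the axes are right-handed (so a half turn about y gives the same grasp; the last joint's range is limited). The gripper opens to 88 mm and grips with 3 to 60 N. Pads are 19 mm wide; open, the fingers measure 130 mm over their backs; the gripper's body (78 mm by 193 mm) begins 47 mm behind the grasp point.
Start: joints at [86.923, 20.546, 0.682, 0, -70.136, -16.507], TCP at [0.226, 0.636, 0.244] pointing down, gripper open.
Joint ranges: [-176.03, 176.03], [-82.01, 121.73], [-58.28, 71.71], [-173.87, 95.51], [-174.79, -0.11], [-173.66, 173.66]. Speed limits (degrees/s): [136.94, 136.94, 172.46, 180, 180, 180].

## Interface

Orientations are given as [roll, pitch, yaw] about the fixed x, y, z axes, in that order (R = Rz(yaw) Ry(pitch) Rx(roll)).
In Python, from plant import r, capture, camera_info gives the robot as it stands. The module is installed in compiled form; this text tells all that it offers.
- The arm moves only by the tool apply_moves, never from a script. Its argument "deltas" is a list of rows, each an object of numbers: "tx", "ty", "tz": the shift along the tool's x, y, z in m; "turn": the turn about the tool's y in rad; "gripper": the finger opening in m, from 0 to 0.0876. A call has 1 to 5 rows; each row is the pose to reach, as a shift and turn from the pose commanded when the call began, along the tool's axes at that moment; what a row does not reach only later rows make up. A row lasts 1/10 s, in which the tool goes at most 50 mm and 8.59 degrees, less where a joint would pass 70% of its speed; a pose out of reach is approached as far as the arm can. A call with a gripper value outside its range is refused whole. The fingers move at their own pace and stop on an object; "newtons" is the grip in N (left out, the last holds). Time passes only in rows, so rows that repeat a pose let the fingers close. It gives the time, the measured TCP pose, the force and the opening at its end, in the units of the state.
- r.get_state(): the state, without advancing time (a new reading comes with each control period).
- capture(name): name is "scene" or "side" or "wrist"; returns (picture, depth): 384x512x3 uint8, red, green, blue; 384x512 float32, m along the optical axis (not along the pixel's ray), 0 where there is no reading.
- camera_info(name): a dict with "K" (3x3 intrinsics, pixels), "k1" (the pictures are not rectified: a ray, as slopes to the right and down, at radius r is drawn at 1 + k1 r^2 times it, then the intrinsics apply), "eye" and "orientation" of the camera in the world; the wrist camera has in their place "tool_from_camera" (4x4, takes a point from camera to tool coordinates, whose origin is the TCP and whose axes are the tool frame's). Camera axes: x right, y up, looking along -z (the intrinsics and any distortion apply to the point x, -y, -z); pixel columns grow to the right and rows downward; lengths in m; the calibration is good to about 2 mm. A picture is of the moment at which its call begins: read the wrist's pose just before it. camera_info takes no time and is no camera call.
- r.close_job(): hands the job in, once; it reports no verdict.
The state is a dict: "time_s": time; "joints": joint angles; "qd": joint speeds; "joint_torque": joint torques, N m; "tcp_pos": TCP position; "eef_rot": TCP orientation; "contact_force": force on the tool from outside, world axes, zero at the start; "moment": the same for the moment, N m; "gripper_width": finger opening in m.
Only numpy, scipy, OpenCV 4.12 (cv2) and the standard library are available. Lean on these libraries where they do the work, as an engineer would, in place of code of your own. Each camera call takes 0.05 s, during which the arm holds its last target.

## Working session

There is one attempt and no reset: what is moved stays moved. The work goes in short steps, Python scripts to look and compute and a tool call to move; the robot and the scene stay as the last step left them, time stands still between calls to the robot, and variables do not carry over. Pictures are saved under pics/ and viewed, and the job is handed in when it is done.

Besides the shell and the picture viewer there is one more tool, called after ">>>" as a command line: name --argument value ..., lists and objects as JSON in quotes. apply_moves: Moves the arm, as the interface text tells. Its arguments: {"type":"object","properties":{"deltas":{"type":"array","items":{"type":"object","properties":{"tx":{"type":"number"},"ty":{"type":"number"},"tz":{"type":"number"},"turn":{"type":"number"},"gripper":{"type":"number"}}}},"newtons":{"type":"number"}},"required":["deltas"]}

```bash
mkdir -p pics; ls; python3 - <<'E'
from plant import r,capture,camera_info
import cv2,numpy as np
print(r.get_state())
for n in ("scene","side","wrist"):
    im,d=capture(n); cv2.imwrite(f"pics/{n}0.png",im[:,:,::-1]); np.save(f"pics/{n}0.npy",d)
    print(n,camera_info(n),d.min(),d.max())
E
```

```text
pics
{'time_s': 0.0, 'joints': array([ 8.69247846e+01,  2.05909132e+01,  6.32341657e-01, -2.10959718e-02,
       -7.01349863e+01, -1.65066107e+01]), 'qd': array([ 0.0725179 ,  0.03938748,  0.02969213, -0.00263055, -0.0803191 ,
       -0.00781333]), 'joint_torque': array([ 1.22572428e-04, -5.82719564e+01,  2.93043441e+01,  6.99671432e+00,
        6.76073789e-03, -1.74824168e-04]), 'tcp_pos': array([0.2260935 , 0.63550696, 0.2426146 ]), 'eef_rot': array([-8.99046629e+01,  7.57082073e-03,  1.60410995e+02]), 'contact_force': array([ 1.14748336, -0.30860557, -0.12607828]), 'moment': array([ 0.00180236, -0.01865894,  0.01193254]), 'gripper_width': 0.08748984994440737}
scene {'K': array([[457.21591503,   0.        , 259.68736021],
       [  0.        , 457.21591503, 198.62415469],
       [  0.        ,   0.        ,   1.        ]]), 'k1': -0.18367037875307093, 'eye': array([ 0.09009812, -0.36931493,  0.89137394]), 'orientation': array([ 40.24535558,  -0.54422689, -44.06467146])} 0.0 3.501289
side {'K': array([[373.69956436,   0.        , 262.99888659],
       [  0.        , 373.69956436, 196.99964348],
       [  0.        ,   0.        ,   1.        ]]), 'k1': -0.05795109925541279, 'eye': array([0.36820423, 0.88337029, 0.40521519]), 'orientation': array([  67.8939843 ,   -1.38308761, -166.70523155])} 0.0 3.6201591
wrist {'K': array([[345.77649093,   0.        , 256.0632093 ],
       [  0.        , 345.77649093, 194.02868336],
       [  0.        ,   0.        ,   1.        ]]), 'k1': -0.025743843555098376, 'tool_from_camera': array([[ 2.03023923e-04, -9.68901356e-01, -2.47447208e-01,
        -6.74444436e-02],
       [-8.14144396e-04,  2.47446971e-01, -9.68901096e-01,
        -1.41760469e-01],
       [ 9.99999648e-01,  3.98167859e-04, -7.38587954e-04,
         3.26020900e-04],
       [ 0.00000000e+00,  0.00000000e+00,  0.00000000e+00,
         1.00000000e+00]])} 0.0 1.2845922
```

View pics/scene0.png

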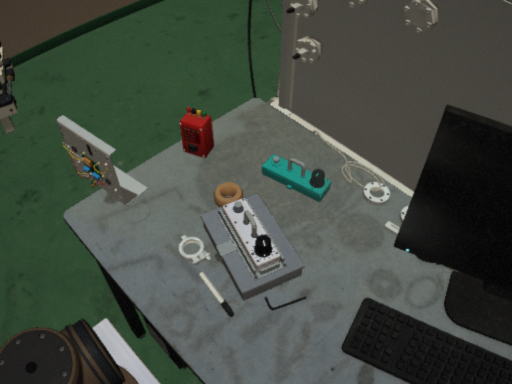

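View pics/side0.png

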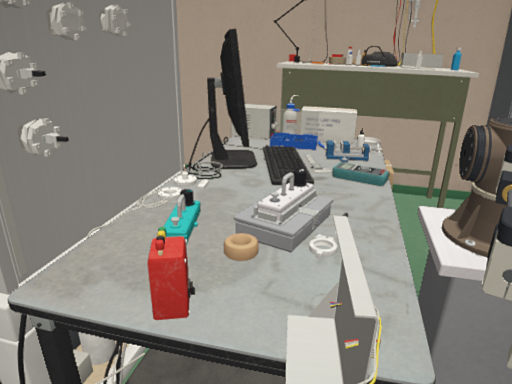

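View pics/wrist0.png

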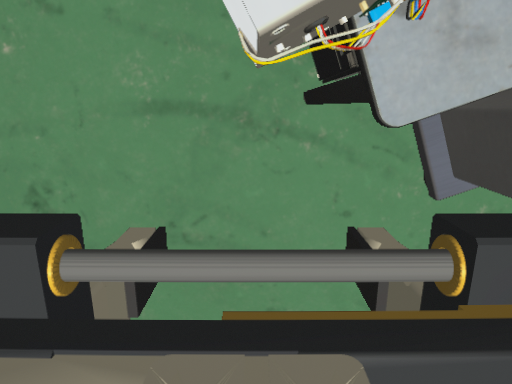

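```bash
cat > h.py <<'E'
import cv2,numpy as np
from scipy.spatial.transform import Rotation as Ro
from plant import r,capture,camera_info
def cam(name,st=None):
    c=camera_info(name)
    if name=='wrist':
        T=np.array(c['tool_from_camera']); R=Ro.from_euler('xyz',st['eef_rot'],degrees=True).as_matrix()
        return c['K'],c['k1'],R@T[:3,:3],R@T[:3,3]+st['tcp_pos']
    return c['K'],c['k1'],Ro.from_euler('xyz',c['orientation'],degrees=True).as_matrix(),c['eye']
def slopes(c,uv):
    return cv2.undistortPoints(np.array(uv,float).reshape(-1,1,2),c[0],np.array([c[1],0,0,0,0.])).reshape(-1,2)
def rays(c,uv):
    s=slopes(c,uv); d=np.c_[s[:,0],-s[:,1],-np.ones(len(s))]
    return d@c[2].T
def onplane(c,uv,z):
    d=rays(c,uv); return c[3]+d*((z-c[3][2])/d[:,2])[:,None]
def cloud(c,dep):
    v,u=np.nonzero(dep>0); return np.c_[u,v],c[3]+rays(c,np.c_[u,v])*dep[v,u][:,None]
def proj(c,P):
    q=(np.atleast_2d(P)-c[3])@c[2]; s=q[:,:2]/-q[:,2:]; s[:,1]*=-1
    s=s*(1+c[1]*(s**2).sum(1))[:,None]; return s*c[0][0,0]+c[0][:2,2]
E
python3 - <<'E'
from h import *
im=cv2.imread('pics/scene0.png'); 
cv2.imwrite('pics/crop0.png',cv2.resize(im[175:325,170:330],None,fx=5,fy=4*1.0,interpolation=cv2.INTER_CUBIC)[:600,:800] if 0 else cv2.resize(im[180:310,180:320],None,fx=4.5,fy=4.5,interpolation=cv2.INTER_CUBIC))
im=cv2.imread('pics/side0.png'); cv2.imwrite('pics/crop1.png',cv2.resize(im[165:250,225:345],None,fx=6,fy=6,interpolation=cv2.INTER_CUBIC))
E
```

```text
(no output)
```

View pics/crop0.png

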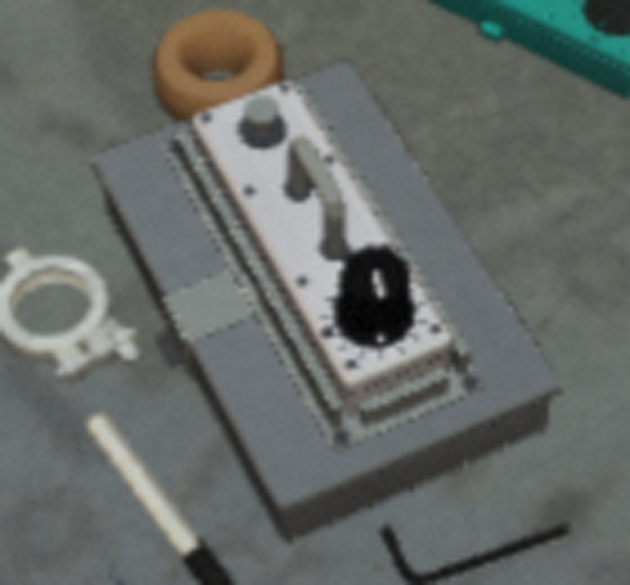

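View pics/crop1.png

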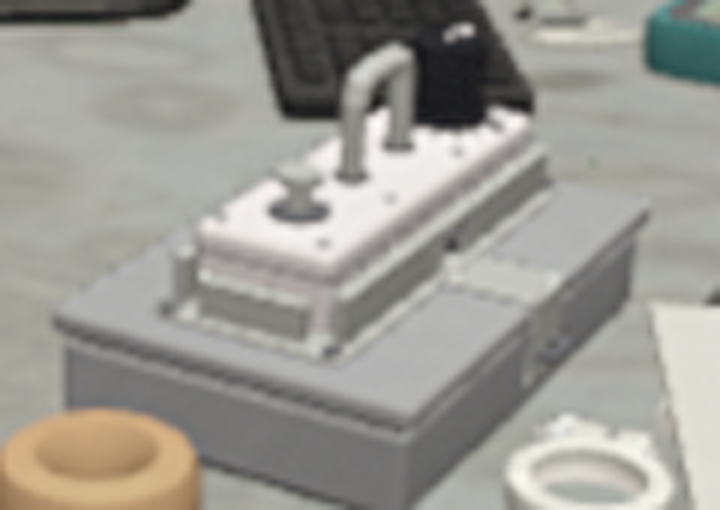

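The three candidates in the scene picture are the silver lock in the dock at (250,235), the teal block at (296,177) and the red one at (197,132). Only the silver one is aluminium with a black dial and sits in the grey box's dock. In both enlarged crops the hasp strap is on the robot's side, the plunger at the far (+y) end and the dial at the near end. Next I measure its pose.

```bash
python3 - <<'E'
from h import *
for n in('scene','side'):
    c=cam(n); im=cv2.imread(f'pics/{n}0.png'); d=np.load(f'pics/{n}0.npy')
    uv,P=cloud(c,d)
    # box-area points by height
    roi=(uv[:,0]>190)&(uv[:,0]<350)&(uv[:,1]>150)&(uv[:,1]<310)
    uv2,P2=uv[roi],P[roi]; 
    hz,_=np.histogram(P2[:,2],bins=np.arange(-.01,.16,.005)); print(n,hz)
    for lo,hi,nm in((.081,.093,'locktop'),(.045,.055,'lid'),(.118,.14,'high'),(.098,.112,'mid')):
        m=(P2[:,2]>lo)&(P2[:,2]<hi)&(P2[:,0]>.3)&(P2[:,0]<.75)
        Q=P2[m]
        if len(Q)<5: continue
        q=(Q[:,:2]*1e4).astype(np.float32)
        rect=cv2.minAreaRect(q); print(nm,len(Q),np.array(rect[0])/10,np.array(rect[1])/10,rect[2],'med',np.median(Q,0).round(4))
    # colour: bright
    hsv=cv2.cvtColor(im,cv2.COLOR_BGR2HSV); m=((hsv[...,2]>175)&(hsv[...,1]<45)).astype(np.uint8)
    box=np.zeros_like(m); box[(195 if n=='scene' else 178):(275 if n=='scene' else 225),(215 if n=='scene' else 255):(290 if n=='scene' else 320)]=1
    m=cv2.morphologyEx(m*box,cv2.MORPH_CLOSE,np.ones((3,3)))
    v,u=np.nonzero(m); W=onplane(c,np.c_[u,v],.087)
    rect=cv2.minAreaRect((W[:,:2]*1e4).astype(np.float32)); print('colour',len(u),np.array(rect[0])/10,np.array(rect[1])/10,rect[2])
E
```

```text
scene [  69 9585 6154  451  569  277  293  499  786  238  132 1984 1265  114
  127  258  419  121  339  875  111   44   64   44   29   55  143   48
   34    0    0    0    0]
locktop 1278 [555.02080078 109.19294434] [320.1217041  153.04239502] 33.282039642333984 med [0.4874 0.0674 0.0864]
lid 3249 [565.87998047  72.17428589] [365.06884766 267.95996094] 3.24824857711792 med [0.4658 0.0493 0.0495]
high 255 [487.6315918   40.26567993] [100.5059082  29.3649353] 67.95948791503906 med [0.4817 0.0163 0.1228]
mid 136 [489.1387207   65.97404785] [152.03232422  29.09035034] 74.75405883789062 med [0.4882 0.0491 0.1042]
colour 795 [492.64467773  66.09434814] [174.86188965  54.10733643] 72.61136627197266
side [   23 10481  4750  1146  1272   956   513   670   491   262   197   635
   791   176   197   198   234   150   265   392   111    82   109    86
    85    51    52    30     1     0     0     0     0]
locktop 699 [457.09667969 246.65480957] [134.4053833  487.87910156] 12.410906791687012 med [0.4901 0.1149 0.0862]
lid 1418 [441.95366211 142.04909668] [306.15646973 507.88793945] 48.82979202270508 med [0.4634 0.1418 0.0502]
high 107 [490.54448242  44.04683838] [100.98302002  28.24526062] 65.19255065917969 med [0.4884 0.0551 0.1209]
mid 262 [440.65771484 256.20019531] [ 91.71859741 486.31499023] 15.391100883483887 med [0.4659 0.1337 0.1046]
colour 1570 [486.56459961 107.15366211] [147.40246582 271.49746094] 14.429694175720215
```

```bash
python3 - <<'E'
from h import *
Ps=[]
for n in('scene','side'):
    c=cam(n); d=np.load(f'pics/{n}0.npy'); uv,P=cloud(c,d); Ps.append(P)
P=np.vstack(Ps); 
print('max height grid, x cols 0..0.9, y rows')
for y in np.arange(.9,-.3,-.1):
    row=[]
    for x in np.arange(0,.9,.1):
        m=(P[:,0]>=x)&(P[:,0]<x+.1)&(P[:,1]>=y-.1)&(P[:,1]<y)
        row.append('%6.2f'%np.percentile(P[m,2],99.5) if m.sum()>5 else '   -- ')
    print('%.1f'%y,*row)
# features clicked from crops: scene crop scale 4.5 offset (180,180); side scale 6 offset (225,165)
A=cam('scene');B=cam('side')
def tri(a,b):
    a=np.array(a)/4.5+180; b=np.array(b)/6+[225,165]
    da,db=rays(A,[a])[0],rays(B,[b])[0]
    M=np.c_[da,-db]; t=np.linalg.lstsq(M,B[3]-A[3],rcond=None)[0]
    p,q=A[3]+t[0]*da,B[3]+t[1]*db; return (p+q)/2,np.linalg.norm(p-q)
print('plunger',tri((262,108),(299,172)), onplane(A,[np.array((262,108))/4.5+180],.105),onplane(B,[np.array((299,172))/6+[225,165]],.105))
print('dial',tri((378,272),(455,32)),onplane(A,[np.array((378,272))/4.5+180],.122))
print('shackle',tri((317,165),(382,65)),onplane(A,[np.array((317,165))/4.5+180],.130))
E
```

```text
max height grid, x cols 0..0.9, y rows
0.9  -0.73  -0.73  -0.73  -0.73    --     --     --     --     -- 
0.8  -0.73  -0.73   0.33    --     --     --     --     --     -- 
0.7  -0.73  -0.73   0.40   0.18    --     --     --     --     -- 
0.6    --    0.30   0.33   0.18   0.00    --     --     --   -0.10
0.5    --   -0.73   0.00   0.18   0.00   0.11   0.13   0.00   0.00
0.4    --     --    0.00   0.18   0.00   0.00   0.13   0.00   0.36
0.3    --     --    0.00   0.01   0.04   0.03   0.03   0.05   0.00
0.2   0.01   0.00   0.00   0.01   0.09   0.11   0.03   0.08   0.01
0.1   0.28   0.26   0.00   0.05   0.13   0.13   0.00   0.07   0.02
0.0   0.28   0.26   0.00   0.05   0.12   0.07   0.00   0.00   0.02
-0.1   0.00   0.00   0.00   0.00   0.00   0.01   0.45   0.45   0.05
-0.2    --     --    0.03   0.00   0.02   0.02   0.41   0.45   0.09
plunger (array([0.51330094, 0.12716164, 0.10196733]), np.float64(0.0019711192874203713)) [[0.5127895  0.12552395 0.105     ]] [[0.51077078 0.13587044 0.105     ]]
dial (array([0.47418254, 0.00607119, 0.12278501]), np.float64(0.0035780493608153553)) [[0.47657759 0.00677571 0.122     ]]
shackle (array([0.49434334, 0.06781175, 0.12665121]), np.float64(0.003706621920474539)) [[0.494662   0.06634225 0.13      ]]
```

```bash
cat >> h.py <<'E'
def plan(target,yaw,st=None):
    st=st or r.get_state(); R=Ro.from_euler('xyz',st['eef_rot'],degrees=True).as_matrix()
    # assume down-pointing; error in tool axes
    d=R.T@(np.array(target)-st['tcp_pos']); x=R[:,0]; y0=np.degrees(np.arctan2(x[1],x[0]))
    turn=-((yaw-y0+180)%360-180)
    print('t',st['time_s'],'tcp',st['tcp_pos'].round(4),'rot',st['eef_rot'].round(2),'d tool',d.round(4),'turn rad',np.radians(turn).round(4),'F',st['contact_force'].round(1),'w',round(st['gripper_width'],4),'j',st['joints'].round(1))
E
python3 - <<'E'
from h import *
plan([.493,.066,.30],72.6)
c=cam('scene'); uv,P=cloud(c,np.load('pics/scene0.npy'))
m=(P[:,0]>.5)&(P[:,2]>.1)&(P[:,1]<.1)&(P[:,1]>-.3)&(P[:,0]<.75); Q=P[m]; i=np.argsort(Q[:,0])[:3]; print(Q[i]); i=np.argsort(-Q[:,1])[:3]; print(Q[i])
E
```

```text
t 0.15 tcp [0.2262 0.6356 0.2428] rot [-8.9930e+01  1.0000e-02  1.6041e+02] d tool [-0.4424 -0.0565  0.4473] turn rad 1.5326 F [-0.6  0.2 -0.8] w 0.0876 j [ 86.9  20.6   0.6  -0.  -70.1 -16.5]
[[0.50028872 0.08935651 0.12691962]
 [0.50128062 0.0872534  0.12796215]
 [0.50165941 0.07825788 0.12893142]]
[[0.50028872 0.08935651 0.12691962]
 [0.50128062 0.0872534  0.12796215]
 [0.50366105 0.08669008 0.12642844]]
```

>>> apply_moves --deltas '[{"ty": -0.05}, {"tx": -0.035, "ty": -0.06, "tz": 0.033}, {"tx": -0.07, "ty": -0.06, "tz": 0.066}, {"tx": -0.105, "ty": -0.06, "tz": 0.1}, {"tx": -0.14, "ty": -0.06, "tz": 0.133}]'

```text
invalid input at $.deltas[0]: expected keys tx, ty, tz, turn, gripper
```

>>> apply_moves --deltas '[{"tx": 0, "ty": -0.05, "tz": 0, "turn": 0, "gripper": 0.087}, {"tx": -0.035, "ty": -0.06, "tz": 0.033, "turn": 0, "gripper": 0.087}, {"tx": -0.07, "ty": -0.06, "tz": 0.066, "turn": 0, "gripper": 0.087}, {"tx": -0.105, "ty": -0.06, "tz": 0.1, "turn": 0, "gripper": 0.087}, {"tx": -0.14, "ty": -0.06, "tz": 0.133, "turn": 0, "gripper": 0.087}]'

```text
time_s: 0.65
tcp_pos: [0.3139, 0.4618, 0.3035]
eef_rot: [-90.0, -0.0, 160.4]
contact_force: [1.7, 0.6, 0.1]
gripper_width: 0.0871
```

>>> apply_moves --deltas '[{"tx": -0.035, "ty": 0, "tz": 0.035, "turn": 0.14, "gripper": 0.087}, {"tx": -0.07, "ty": 0, "tz": 0.07, "turn": 0.28, "gripper": 0.087}, {"tx": -0.105, "ty": 0, "tz": 0.105, "turn": 0.42, "gripper": 0.087}, {"tx": -0.14, "ty": 0, "tz": 0.14, "turn": 0.56, "gripper": 0.087}, {"tx": -0.175, "ty": 0, "tz": 0.175, "turn": 0.7, "gripper": 0.087}]'

```text
time_s: 1.15
tcp_pos: [0.42, 0.2382, 0.3037]
eef_rot: [-90.0, -0.0, 120.0]
contact_force: [1.0, 1.2, -0.2]
gripper_width: 0.0869
```

```bash
python3 - <<'E'
from h import *
plan([.493,.066,.30],72.6)
E
```

```text
t 1.15 tcp [0.42   0.2382 0.3037] rot [-9.0020e+01 -1.0000e-02  1.2001e+02] d tool [-0.1856  0.0036  0.0229] turn rad 0.8274 F [ 1.   1.2 -0.2] w 0.0869 j [ 53.   -0.  -17.   -0.  -73.  -22.9]
```

>>> apply_moves --deltas '[{"tx": -0.045, "ty": 0, "tz": 0.006, "turn": 0.14, "gripper": 0.087}, {"tx": -0.09, "ty": 0, "tz": 0.012, "turn": 0.28, "gripper": 0.087}, {"tx": -0.13, "ty": 0, "tz": 0.018, "turn": 0.42, "gripper": 0.087}, {"tx": -0.165, "ty": 0, "tz": 0.02, "turn": 0.56, "gripper": 0.087}, {"tx": -0.18, "ty": 0, "tz": 0.022, "turn": 0.7, "gripper": 0.087}]'

```text
time_s: 1.65
tcp_pos: [0.4922, 0.0712, 0.3034]
eef_rot: [-90.0, 0.0, 79.7]
contact_force: [0.8, 0.6, -1.1]
gripper_width: 0.0869
```

>>> apply_moves --deltas '[{"tx": 0, "ty": 0, "tz": 0, "turn": 0.12, "gripper": 0.087}, {"tx": 0, "ty": 0, "tz": 0, "turn": 0.12, "gripper": 0.087}, {"tx": 0, "ty": 0, "tz": 0, "turn": 0.12, "gripper": 0.087}]'

```text
time_s: 1.95
tcp_pos: [0.4915, 0.0737, 0.3035]
eef_rot: [-90.0, 0.0, 73.5]
contact_force: [0.3, 0.1, 0.0]
gripper_width: 0.0876
```

```bash
python3 - <<'E'
from h import *
plan([.493,.066,.30],72.6)
im,d=capture('wrist'); cv2.imwrite('pics/w1.png',im[:,:,::-1]); np.save('pics/w1.npy',d); plan([.493,.066,.30],72.6)
import pickle; pickle.dump(r.get_state(),open('pics/w1.pkl','wb'))
E
```

```text
t 1.95 tcp [0.4915 0.0737 0.3035] rot [-89.99   0.    73.53] d tool [-0.0069  0.0035 -0.0036] turn rad 0.0162 F [0.3 0.1 0. ] w 0.0876 j [ 31.2   1.5 -15.6  -0.  -73.  -47.7]
t 2.0 tcp [0.4915 0.0739 0.3035] rot [-89.99   0.    73.54] d tool [-0.0071  0.0035 -0.0037] turn rad 0.0164 F [0.4 0.9 0.6] w 0.087 j [ 31.2   1.5 -15.6  -0.  -73.  -47.7]
```

View pics/w1.png

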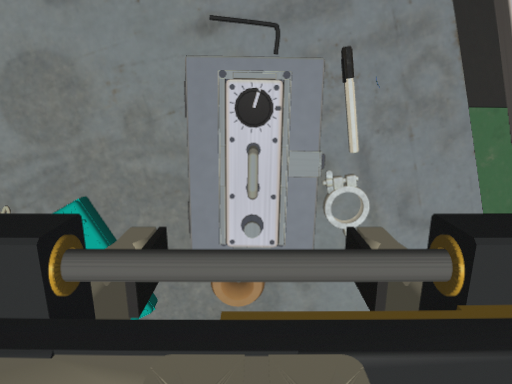

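```bash
python3 - <<'E'
from h import *
import pickle
st=pickle.load(open('pics/w1.pkl','rb')); c=cam('wrist',st); im=cv2.imread('pics/w1.png'); d=np.load('pics/w1.npy')
cv2.imwrite('pics/w1c.png',cv2.resize(im[50:250,180:330],None,fx=3,fy=3,interpolation=cv2.INTER_CUBIC))
hsv=cv2.cvtColor(im,cv2.COLOR_BGR2HSV)
m=((hsv[...,2]>170)).astype(np.uint8); b=np.zeros_like(m); b[76:250,222:292]=1; m*=b
m=cv2.morphologyEx(m,cv2.MORPH_OPEN,np.ones((3,3)))
v,u=np.nonzero(m); k=np.ones(len(u),bool)
W=onplane(c,np.c_[u,v],.087); rect=cv2.minAreaRect((W[:,:2]*1e4).astype(np.float32)); print('block',np.array(rect[0])/10,np.array(rect[1])/10,rect[2])
# dark dial blob
m=((hsv[...,2]<60)).astype(np.uint8); b[:]=0; b[85:132,230:280]=1; m*=b
cs,_=cv2.findContours(m,0,1); q=max(cs,key=cv2.contourArea); (x,y),R=cv2.minEnclosingCircle(q); print('dial px',x,y,R)
print('dial at top',onplane(c,[[x,y]],.122),'at base',onplane(c,[[x,y]],.09))
uv,P=cloud(c,d)
def reg(u0,u1,v0,v1,lo,hi):
    s=(uv[:,0]>=u0)&(uv[:,0]<=u1)&(uv[:,1]>=v0)&(uv[:,1]<=v1)&(P[:,2]>lo)&(P[:,2]<hi); Q=P[s]
    rc=cv2.minAreaRect((Q[:,:2]*1e4).astype(np.float32)); print(len(Q),'z med',np.median(Q[:,2]).round(4),'c',np.array(rc[0])/10,np.array(rc[1])/10,rc[2])
print('dialtop');reg(228,282,80,132,.115,.14)
print('shackle');reg(240,265,138,205,.115,.14)
print('plunger');reg(238,268,208,245,.098,.115)
print('locktop');reg(215,300,70,250,.083,.091)
print('lid');reg(170,340,50,250,.045,.055)
E
```

```text
block [494.62631836  68.39575195] [175.38643799  54.42648926] 72.49817657470703
dial px 253.22433471679688 107.09530639648438 19.17778778076172
dial at top [[0.47640868 0.00971228 0.122     ]] at base [[0.47665627 0.00971093 0.09      ]]
dialtop
960 z med 0.1232 c [476.4269043   10.75887527] [31.58993225 31.67400513] 83.74857330322266
shackle
524 z med 0.1311 c [494.46005859  69.59108887] [48.54259949  9.45613632] 73.39051818847656
plunger
225 z med 0.1055 c [513.2737793  128.51221924] [16.71140442 16.59027557] 26.98991584777832
locktop
6947 z med 0.0876 c [494.32094727  68.79655762] [178.15240479  57.88466187] 72.51234436035156
lid
13687 z med 0.0508 c [493.0921875   65.24598999] [224.41118164 154.21656494] 72.85478973388672
```

View pics/w1c.png

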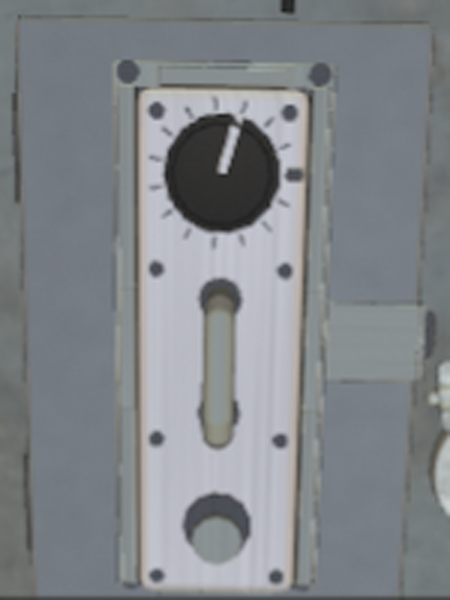

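```bash
python3 - <<'E'
from h import *
plan([.5131,.128,.135],72.5)
E
```

```text
t 2.0 tcp [0.4915 0.0739 0.3035] rot [-89.99   0.    73.54] d tool [ 0.058   0.1685 -0.0054] turn rad 0.0181 F [0.4 0.9 0.6] w 0.087 j [ 31.2   1.5 -15.6  -0.  -73.  -47.7]
```

>>> apply_moves --deltas '[{"tx": 0.03, "ty": 0.04, "tz": -0.005, "turn": 0.018, "gripper": 0}, {"tx": 0.058, "ty": 0.08, "tz": -0.0054, "turn": 0.018, "gripper": 0}, {"tx": 0.058, "ty": 0.12, "tz": -0.0054, "turn": 0.018, "gripper": 0}, {"tx": 0.058, "ty": 0.15, "tz": -0.0054, "turn": 0.018, "gripper": 0}, {"tx": 0.058, "ty": 0.15, "tz": -0.0054, "turn": 0.018, "gripper": 0}]' --newtons 20

```text
time_s: 2.5
tcp_pos: [0.5108, 0.1271, 0.1496]
eef_rot: [-89.7, 0.3, 72.5]
contact_force: [-0.5, -0.5, 0.3]
gripper_width: 0.0525
```

```bash
python3 - <<'E'
from h import *
plan([.5131,.128,.113],72.5)
im,d=capture('wrist'); cv2.imwrite('pics/w2.png',im[:,:,::-1]); 
E
```

```text
t 2.5 tcp [0.5108 0.1271 0.1496] rot [-89.69   0.32  72.46] d tool [ 0.0017  0.0366 -0.0021] turn rad -0.0007 F [-0.5 -0.5  0.3] w 0.0525 j [ 35.3  11.7 -25.1  -0.1 -53.7 -52.8]
```

View pics/w2.png

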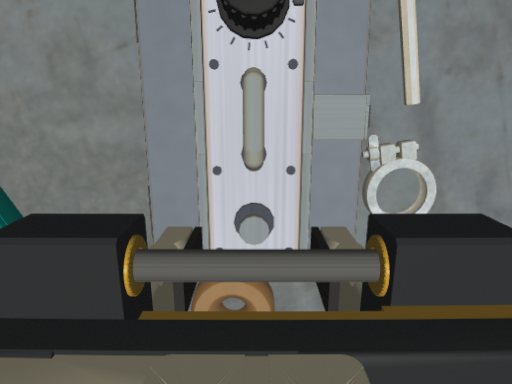

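>>> apply_moves --deltas '[{"tx": 0.001, "ty": 0, "tz": -0.001, "turn": 0, "gripper": 0}, {"tx": 0.001, "ty": 0, "tz": -0.001, "turn": 0, "gripper": 0}, {"tx": 0.001, "ty": 0, "tz": -0.001, "turn": 0, "gripper": 0}, {"tx": 0.001, "ty": 0.005, "tz": -0.001, "turn": 0, "gripper": 0}, {"tx": 0.001, "ty": 0.01, "tz": -0.001, "turn": 0, "gripper": 0}]'

```text
time_s: 3.05
tcp_pos: [0.5149, 0.1284, 0.1439]
eef_rot: [-90.0, -0.1, 72.3]
contact_force: [0.4, 0.1, 0.9]
gripper_width: 0.0087
```

>>> apply_moves --deltas '[{"tx": 0, "ty": 0, "tz": 0, "turn": 0, "gripper": 0}, {"tx": 0, "ty": 0, "tz": 0, "turn": 0, "gripper": 0}, {"tx": 0, "ty": 0.004, "tz": 0, "turn": 0, "gripper": 0}, {"tx": 0, "ty": 0.008, "tz": 0, "turn": 0, "gripper": 0}, {"tx": 0, "ty": 0.01, "tz": 0, "turn": 0, "gripper": 0}]'

```text
time_s: 3.55
tcp_pos: [0.5145, 0.1282, 0.133]
eef_rot: [-90.0, 0.0, 72.3]
contact_force: [0.5, 0.4, -0.6]
gripper_width: 0.0005
```

```bash
python3 - <<'E'
from h import *
plan([.5131,.128,.113],72.5)
E
```

```text
t 3.55 tcp [0.5145 0.1282 0.133 ] rot [-8.997e+01  3.000e-02  7.229e+01] d tool [-0.0006  0.02    0.0012] turn rad -0.0037 F [ 0.5  0.4 -0.6] w 0.0005 j [ 35.2  12.9 -26.1  -0.  -51.1 -52.9]
```

>>> apply_moves --deltas '[{"tx": 0, "ty": 0.006, "tz": 0.001, "turn": 0, "gripper": 0}, {"tx": 0, "ty": 0.01, "tz": 0.001, "turn": 0, "gripper": 0}, {"tx": 0, "ty": 0.013, "tz": 0.001, "turn": 0, "gripper": 0}, {"tx": 0, "ty": 0.016, "tz": 0.001, "turn": 0, "gripper": 0}, {"tx": 0, "ty": 0.018, "tz": 0.001, "turn": 0, "gripper": 0}]'

```text
time_s: 4.05
tcp_pos: [0.5137, 0.1286, 0.1153]
eef_rot: [-90.0, 0.0, 72.3]
contact_force: [0.1, 0.3, 0.6]
gripper_width: 0.0006
```

>>> apply_moves --deltas '[{"tx": 0, "ty": 0.001, "tz": 0, "turn": 0, "gripper": 0}, {"tx": 0, "ty": 0.002, "tz": 0, "turn": 0, "gripper": 0}]'

```text
time_s: 4.25
tcp_pos: [0.5138, 0.1286, 0.1139]
eef_rot: [-90.0, 0.0, 72.3]
contact_force: [-5.5, -0.6, 10.8]
gripper_width: 0.0006
```

>>> apply_moves --deltas '[{"tx": 0, "ty": 0.001, "tz": 0, "turn": 0, "gripper": 0}, {"tx": 0, "ty": 0.001, "tz": 0, "turn": 0, "gripper": 0}, {"tx": 0, "ty": 0.001, "tz": 0, "turn": 0, "gripper": 0}]'

```text
time_s: 4.55
tcp_pos: [0.5138, 0.1286, 0.1138]
eef_rot: [-90.0, -0.0, 72.3]
contact_force: [-5.9, -0.4, 12.9]
gripper_width: 0.0005
```

>>> apply_moves --deltas '[{"tx": 0, "ty": -0.03, "tz": 0, "turn": 0, "gripper": 0.0}, {"tx": 0, "ty": -0.07, "tz": 0, "turn": 0, "gripper": 0.06}, {"tx": -0.01, "ty": -0.11, "tz": 0, "turn": -0.1, "gripper": 0.06}, {"tx": -0.04, "ty": -0.11, "tz": 0, "turn": -0.2, "gripper": 0.06}, {"tx": -0.06, "ty": -0.11, "tz": 0, "turn": -0.25, "gripper": 0.06}]'

```text
time_s: 5.05
tcp_pos: [0.4956, 0.071, 0.224]
eef_rot: [-90.1, -0.1, 86.9]
contact_force: [-0.8, -0.3, -0.6]
gripper_width: 0.0271
```

```bash
python3 - <<'E'
from h import *
st=r.get_state();im,d=capture('wrist'); cv2.imwrite('pics/w3.png',im[:,:,::-1]); plan([.4762,.0100,.16],107.5)
c=cam('wrist',st); uv,P=cloud(c,d)
m=(np.hypot(P[:,0]-.5133,P[:,1]-.1283)<.006); print('plunger z',np.median(P[m,2]),m.sum())
E
```

```text
t 5.1 tcp [0.4941 0.0689 0.2233] rot [-9.004e+01 -4.000e-02  8.690e+01] d tool [-0.0598  0.0633  0.0147] turn rad -0.3596 F [-2.6 -3.2 -1.9] w 0.0312 j [ 30.5   4.7 -22.8  -0.  -62.5 -33.6]
plunger z nan 0
  return _methods._mean(a, axis=axis, dtype=dtype,
  ret = ret.dtype.type(ret / rcount)
```

View pics/w3.png

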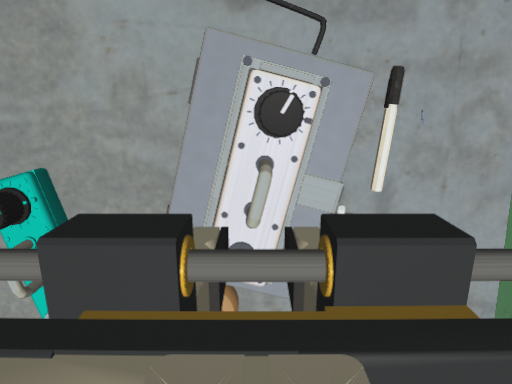

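```bash
python3 - <<'E'
from h import *
for n in('side','scene'):
    im,d=capture(n); c=cam(n); uv,P=cloud(c,d)
    m=(np.hypot(P[:,0]-.513,P[:,1]-.1283)<.014)&(P[:,2]>.08)&(P[:,2]<.12); print(n,'plunger z hist',np.histogram(P[m,2],bins=np.arange(.08,.12,.004)))
    if n=='side': cv2.imwrite('pics/s3.png',cv2.resize(im[165:250,225:345,::-1],None,fx=6,fy=6,interpolation=cv2.INTER_CUBIC))
E
```

```text
side plunger z hist (array([ 0, 11, 32,  9, 24,  0,  0,  0,  0]), array([0.08 , 0.084, 0.088, 0.092, 0.096, 0.1  , 0.104, 0.108, 0.112,
       0.116]))
scene plunger z hist (array([ 0, 24, 32,  7, 38,  1,  0,  0,  0]), array([0.08 , 0.084, 0.088, 0.092, 0.096, 0.1  , 0.104, 0.108, 0.112,
       0.116]))
```

View pics/s3.png

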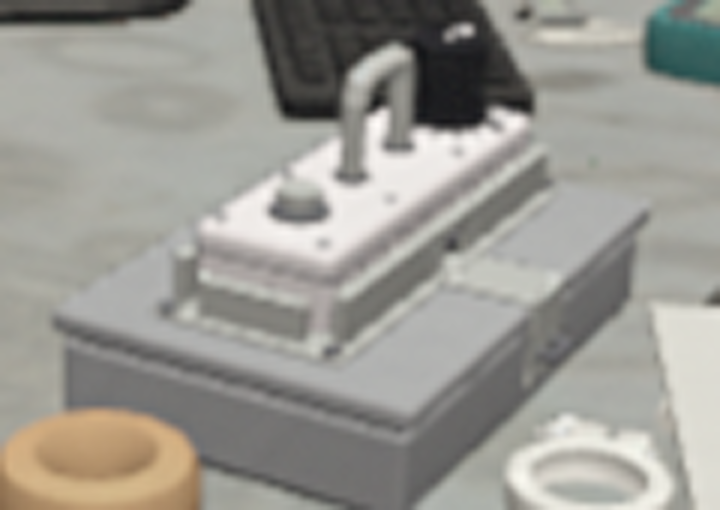

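The plunger stays in: the side view at crop (299,190) shows the head low, and depth puts it at z≈0.097. Next is the dial.

>>> apply_moves --deltas '[{"tx": -0.03, "ty": 0.0, "tz": 0.007, "turn": -0.12, "gripper": 0.06}, {"tx": -0.05, "ty": 0.02, "tz": 0.014, "turn": -0.24, "gripper": 0.06}, {"tx": -0.06, "ty": 0.04, "tz": 0.0145, "turn": -0.36, "gripper": 0.06}, {"tx": -0.06, "ty": 0.055, "tz": 0.0145, "turn": -0.36, "gripper": 0.06}, {"tx": -0.06, "ty": 0.06, "tz": 0.0145, "turn": -0.36, "gripper": 0.06}]'

```text
time_s: 5.7
tcp_pos: [0.477, 0.0123, 0.161]
eef_rot: [-89.9, 0.0, 107.2]
contact_force: [0.3, -1.0, 0.3]
gripper_width: 0.0601
```

```bash
python3 - <<'E'
from h import *
plan([.4762,.0100,.114],107.5)
E
```

```text
t 5.7 tcp [0.477  0.0123 0.161 ] rot [-8.9860e+01  1.0000e-02  1.0716e+02] d tool [-0.002   0.047   0.0013] turn rad -0.0059 F [ 0.3 -1.   0.3] w 0.0601 j [ 25.2   6.2 -30.2  -0.  -53.8  -8. ]
```

>>> apply_moves --deltas '[{"tx": -0.002, "ty": 0.012, "tz": 0.001, "turn": 0, "gripper": 0.06}, {"tx": -0.002, "ty": 0.024, "tz": 0.001, "turn": 0, "gripper": 0.06}, {"tx": -0.002, "ty": 0.036, "tz": 0.001, "turn": 0, "gripper": 0.06}, {"tx": -0.002, "ty": 0.044, "tz": 0.001, "turn": 0, "gripper": 0.06}, {"tx": -0.002, "ty": 0.046, "tz": 0.001, "turn": 0, "gripper": 0.06}]'

```text
time_s: 6.2
tcp_pos: [0.4771, 0.0105, 0.116]
eef_rot: [-89.9, 0.0, 107.2]
contact_force: [0.2, 0.1, -0.8]
gripper_width: 0.0604
```

```bash
python3 - <<'E'
from h import *
plan([.4762,.0100,.114],107.5)
im,d=capture('side'); cv2.imwrite('pics/s4.png',cv2.resize(im[120:220,225:365,::-1],None,fx=5.5,fy=5.5,interpolation=cv2.INTER_CUBIC))
E
```

```text
t 6.2 tcp [0.4771 0.0105 0.116 ] rot [-8.9940e+01  1.0000e-02  1.0724e+02] d tool [-0.0002  0.002   0.0011] turn rad -0.0046 F [ 0.2  0.1 -0.8] w 0.0604 j [ 25.    9.3 -33.5  -0.  -47.2  -7.7]
```

View pics/s4.png

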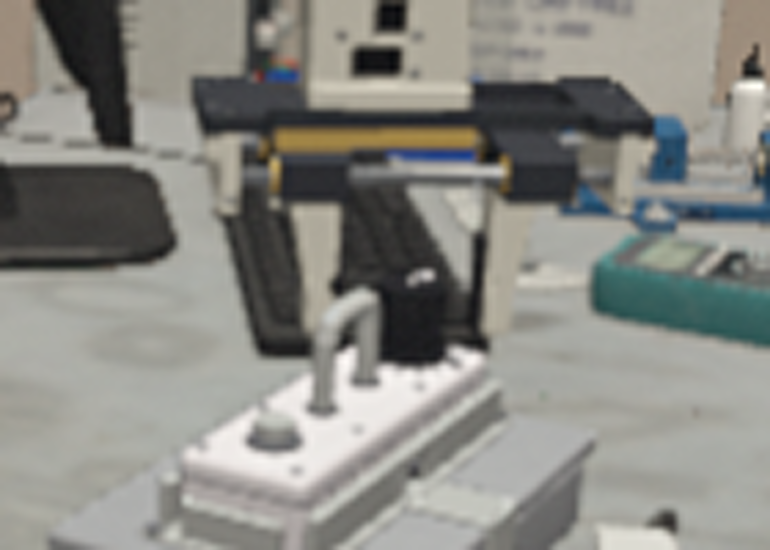

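Side view: the fingers straddle the dial, at crop (320,265) and (500,265) with the dial at (415,310). I close and check the force.

>>> apply_moves --deltas '[{"tx": 0, "ty": 0.001, "tz": 0.001, "turn": 0, "gripper": 0.028}, {"tx": 0, "ty": 0.001, "tz": 0.001, "turn": 0, "gripper": 0.028}, {"tx": 0, "ty": 0.001, "tz": 0.001, "turn": 0, "gripper": 0.028}, {"tx": 0, "ty": 0.001, "tz": 0.001, "turn": 0, "gripper": 0.028}, {"tx": 0, "ty": 0.001, "tz": 0.001, "turn": 0, "gripper": 0.028}]' --newtons 25

```text
time_s: 6.75
tcp_pos: [0.4761, 0.0098, 0.1158]
eef_rot: [-90.0, 0.0, 107.2]
contact_force: [-1.1, 0.5, 2.6]
gripper_width: 0.0305
```

>>> apply_moves --deltas '[{"tx": 0, "ty": 0, "tz": 0, "turn": 0.09, "gripper": 0.028}, {"tx": 0, "ty": 0, "tz": 0, "turn": 0.18, "gripper": 0.028}, {"tx": 0, "ty": 0, "tz": 0, "turn": 0.27, "gripper": 0.028}, {"tx": 0, "ty": 0, "tz": 0, "turn": 0.36, "gripper": 0.028}, {"tx": 0, "ty": 0, "tz": 0, "turn": 0.42, "gripper": 0.028}]'

```text
time_s: 7.25
tcp_pos: [0.4757, 0.0098, 0.1158]
eef_rot: [-90.0, 0.0, 83.0]
contact_force: [-3.4, 1.0, 4.8]
gripper_width: 0.0306
```

```bash
python3 - <<'E'
from h import *
plan([.4762,.0100,.114],107.5-71); print(r.get_state()['moment'])
im,d=capture('scene'); cv2.imwrite('pics/c5.png',cv2.resize(im[180:310,180:320,::-1],None,fx=4.5,fy=4.5,interpolation=cv2.INTER_CUBIC))
E
```

```text
t 7.25 tcp [0.4757 0.0098 0.1158] rot [-8.996e+01  1.000e-02  8.297e+01] d tool [ 0.0003  0.0018 -0.0005] turn rad 0.8111 F [-3.4  1.   4.8] w 0.0306 j [ 24.9   9.2 -33.7  -0.  -47.1 -32. ]
[0.33822902 1.33540301 0.04799444]
```

View pics/c5.png

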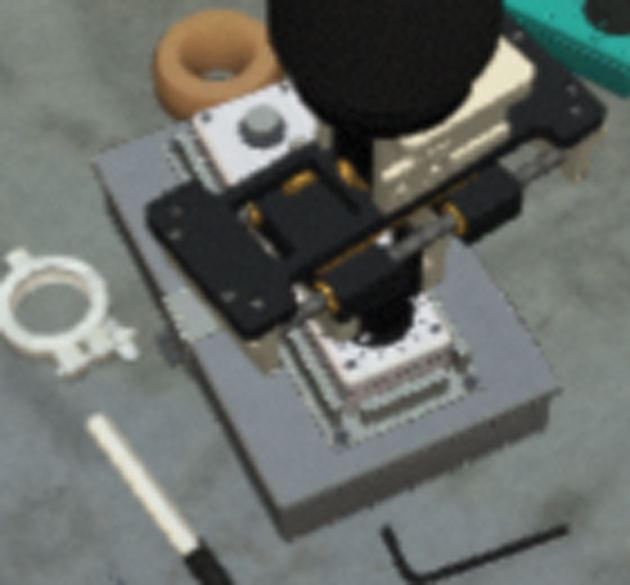

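>>> apply_moves --deltas '[{"tx": 0, "ty": 0, "tz": 0, "turn": 0.09, "gripper": 0.028}, {"tx": 0, "ty": 0, "tz": 0, "turn": 0.18, "gripper": 0.028}, {"tx": 0, "ty": 0, "tz": 0, "turn": 0.27, "gripper": 0.028}, {"tx": 0, "ty": 0, "tz": 0, "turn": 0.36, "gripper": 0.028}, {"tx": 0, "ty": 0, "tz": 0, "turn": 0.42, "gripper": 0.028}]'

```text
time_s: 7.8
tcp_pos: [0.4753, 0.0099, 0.1158]
eef_rot: [-89.9, 0.0, 58.9]
contact_force: [-5.0, 3.2, 7.0]
gripper_width: 0.0305
```

>>> apply_moves --deltas '[{"tx": 0, "ty": 0, "tz": 0, "turn": 0.09, "gripper": 0.028}, {"tx": 0, "ty": 0, "tz": 0, "turn": 0.18, "gripper": 0.028}, {"tx": 0, "ty": 0, "tz": 0, "turn": 0.27, "gripper": 0.028}, {"tx": 0, "ty": 0, "tz": 0, "turn": 0.36, "gripper": 0.028}, {"tx": 0, "ty": 0, "tz": 0, "turn": 0.4, "gripper": 0.028}]'

```text
time_s: 8.3
tcp_pos: [0.4754, 0.01, 0.1158]
eef_rot: [-90.0, 0.0, 36.0]
contact_force: [-5.3, 3.4, 7.5]
gripper_width: 0.0305
```

>>> apply_moves --deltas '[{"tx": 0, "ty": 0, "tz": 0, "turn": 0.0, "gripper": 0.028}, {"tx": 0, "ty": 0, "tz": 0, "turn": 0, "gripper": 0.028}, {"tx": 0, "ty": 0, "tz": 0, "turn": 0, "gripper": 0.028}]'

```text
time_s: 8.6
tcp_pos: [0.4755, 0.0099, 0.1158]
eef_rot: [-90.0, 0.0, 36.2]
contact_force: [-4.7, 0.9, 6.4]
gripper_width: 0.03
```

```bash
python3 - <<'E'
from h import *
plan([.4762,.0100,.114],107.2-71); print(r.get_state()['moment'])
im,d=capture('scene'); cv2.imwrite('pics/c6.png',cv2.resize(im[180:310,180:320,::-1],None,fx=4.5,fy=4.5,interpolation=cv2.INTER_CUBIC))
E
```

```text
t 8.6 tcp [0.4755 0.0099 0.1158] rot [-8.996e+01  4.000e-02  3.618e+01] d tool [ 0.0006  0.0018 -0.0003] turn rad -0.0003 F [-4.7  0.9  6.4] w 0.03 j [ 25.    9.2 -33.7  -0.  -47.1 -78.7]
[ 0.75392431  1.55444035 -0.07950967]
```

View pics/c6.png

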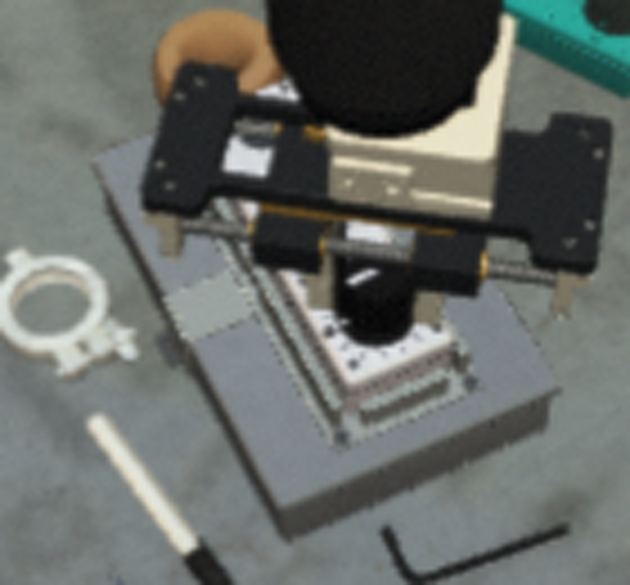

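>>> apply_moves --deltas '[{"tx": 0, "ty": 0, "tz": 0, "turn": 0.0, "gripper": 0.055}, {"tx": 0, "ty": 0, "tz": 0, "turn": 0, "gripper": 0.055}, {"tx": 0, "ty": 0, "tz": 0, "turn": 0, "gripper": 0.055}, {"tx": 0, "ty": -0.025, "tz": 0, "turn": 0, "gripper": 0.055}, {"tx": 0, "ty": -0.06, "tz": 0, "turn": 0, "gripper": 0.055}]'

```text
time_s: 9.15
tcp_pos: [0.475, 0.0095, 0.1746]
eef_rot: [-89.9, 0.2, 36.2]
contact_force: [2.3, 1.1, -0.1]
gripper_width: 0.0548
```

```bash
python3 - <<'E'
from h import *
plan([.4945,.0688,.23],72.5)
E
```

```text
t 9.15 tcp [0.475  0.0095 0.1746] rot [-89.93   0.24  36.18] d tool [ 0.0506 -0.0555  0.0364] turn rad -0.6338 F [ 2.3  1.1 -0.1] w 0.0548 j [ 24.9   5.2 -29.3  -0.  -55.8 -78.7]
```

>>> apply_moves --deltas '[{"tx": 0, "ty": -0.04, "tz": 0, "turn": -0.13, "gripper": 0.055}, {"tx": 0.025, "ty": -0.055, "tz": 0.018, "turn": -0.26, "gripper": 0.055}, {"tx": 0.05, "ty": -0.055, "tz": 0.036, "turn": -0.39, "gripper": 0.055}, {"tx": 0.0505, "ty": -0.055, "tz": 0.0365, "turn": -0.52, "gripper": 0.055}, {"tx": 0.0505, "ty": -0.055, "tz": 0.0365, "turn": -0.634, "gripper": 0.055}]'

```text
time_s: 9.65
tcp_pos: [0.4956, 0.0701, 0.2305]
eef_rot: [-90.0, -0.0, 72.9]
contact_force: [-1.1, 0.2, -0.3]
gripper_width: 0.0549
```

```bash
python3 - <<'E'
from h import *
import pickle
st=r.get_state(); im,d=capture('wrist'); pickle.dump(st,open('pics/w7.pkl','wb'))
cv2.imwrite('pics/w7.png',im[:,:,::-1]); cv2.imwrite('pics/w7c.png',cv2.resize(im[40:240,180:330,::-1],None,fx=3,fy=3,interpolation=cv2.INTER_CUBIC)); plan([.4945,.0688,.129],72.5)
E
```

```text
t 9.7 tcp [0.4955 0.0697 0.2304] rot [-8.999e+01  1.000e-02  7.323e+01] d tool [-0.0011  0.1014  0.0007] turn rad 0.0127 F [ 0.3  0.4 -0. ] w 0.0551 j [ 30.5   4.5 -22.    0.  -63.5 -47.3]
```

View pics/w7c.png

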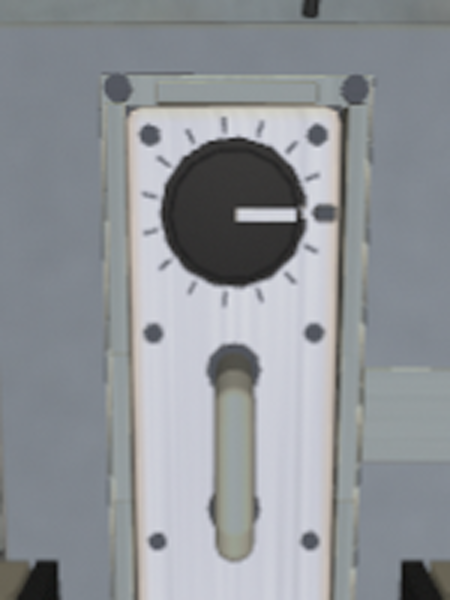

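The pointer, at crop (268,215), lines up with the index boss at (323,213). Now I grasp the shackle bar.

>>> apply_moves --deltas '[{"tx": 0, "ty": 0.03, "tz": 0.0005, "turn": 0.012, "gripper": 0.055}, {"tx": 0, "ty": 0.06, "tz": 0.0005, "turn": 0.012, "gripper": 0.055}, {"tx": 0, "ty": 0.085, "tz": 0.0005, "turn": 0.012, "gripper": 0.055}, {"tx": 0, "ty": 0.1, "tz": 0.0005, "turn": 0.012, "gripper": 0.055}, {"tx": 0, "ty": 0.105, "tz": 0.0005, "turn": 0.012, "gripper": 0.055}]'

```text
time_s: 10.2
tcp_pos: [0.494, 0.0688, 0.1238]
eef_rot: [-89.9, 0.1, 71.7]
contact_force: [-0.6, 0.5, -0.4]
gripper_width: 0.0549
```

```bash
python3 - <<'E'
from h import *
plan([.4945,.0692,.125],72.5)
E
```

```text
t 10.2 tcp [0.494  0.0688 0.1238] rot [-89.88   0.12  71.7 ] d tool [ 0.0006 -0.0012 -0.0004] turn rad -0.014 F [-0.6  0.5 -0.4] w 0.0549 j [ 30.5  10.8 -30.4  -0.  -49.1 -48.8]
```

>>> apply_moves --deltas '[{"tx": 0, "ty": -0.001, "tz": 0, "turn": -0.014, "gripper": 0.004}, {"tx": 0, "ty": -0.001, "tz": 0, "turn": -0.014, "gripper": 0.004}, {"tx": 0, "ty": -0.001, "tz": 0, "turn": -0.014, "gripper": 0.004}, {"tx": 0, "ty": -0.001, "tz": 0, "turn": -0.014, "gripper": 0.004}, {"tx": 0, "ty": -0.001, "tz": 0, "turn": -0.014, "gripper": 0.004}]' --newtons 45

```text
time_s: 10.7
tcp_pos: [0.4951, 0.0695, 0.1271]
eef_rot: [-90.0, -0.0, 72.6]
contact_force: [0.1, 0.1, 0.3]
gripper_width: 0.0202
```

>>> apply_moves --deltas '[{"tx": 0, "ty": 0, "tz": 0, "turn": 0, "gripper": 0.004}, {"tx": 0, "ty": 0, "tz": 0, "turn": 0, "gripper": 0.004}, {"tx": 0, "ty": 0, "tz": 0, "turn": 0, "gripper": 0.004}]'

```text
time_s: 11.0
tcp_pos: [0.4947, 0.0695, 0.1267]
eef_rot: [-90.0, -0.0, 72.6]
contact_force: [-2.8, 1.7, 3.7]
gripper_width: 0.0087
```

>>> apply_moves --deltas '[{"tx": 0, "ty": -0.002, "tz": 0, "turn": 0, "gripper": 0.004}, {"tx": 0, "ty": -0.004, "tz": 0, "turn": 0, "gripper": 0.004}, {"tx": 0, "ty": -0.006, "tz": 0, "turn": 0, "gripper": 0.004}]'

```text
time_s: 11.3
tcp_pos: [0.4947, 0.0694, 0.1324]
eef_rot: [-90.0, 0.0, 72.6]
contact_force: [-1.3, 1.8, -3.0]
gripper_width: 0.0083
```

>>> apply_moves --deltas '[{"tx": 0, "ty": -0.004, "tz": 0, "turn": 0, "gripper": 0.004}, {"tx": 0, "ty": -0.008, "tz": 0, "turn": 0, "gripper": 0.004}, {"tx": 0, "ty": -0.011, "tz": 0, "turn": 0, "gripper": 0.004}, {"tx": 0, "ty": -0.014, "tz": 0, "turn": 0, "gripper": 0.004}, {"tx": 0, "ty": -0.016, "tz": 0, "turn": 0, "gripper": 0.004}]'

```text
time_s: 11.8
tcp_pos: [0.4949, 0.0693, 0.1489]
eef_rot: [-90.0, -0.0, 72.6]
contact_force: [-0.4, 1.5, -6.2]
gripper_width: 0.0085
```

>>> apply_moves --deltas '[{"tx": 0, "ty": 0, "tz": 0, "turn": 0, "gripper": 0.004}, {"tx": 0, "ty": 0, "tz": 0, "turn": 0, "gripper": 0.004}, {"tx": 0, "ty": 0, "tz": 0, "turn": 0, "gripper": 0.004}]'

```text
time_s: 12.1
tcp_pos: [0.495, 0.0694, 0.1487]
eef_rot: [-90.0, -0.0, 72.6]
contact_force: [-1.9, 1.1, 0.9]
gripper_width: 0.0086
```

>>> apply_moves --deltas '[{"tx": 0, "ty": -0.004, "tz": 0, "turn": 0, "gripper": 0.004}, {"tx": 0, "ty": -0.01, "tz": 0, "turn": 0, "gripper": 0.004}, {"tx": 0, "ty": -0.02, "tz": 0, "turn": 0, "gripper": 0.004}, {"tx": 0, "ty": -0.02, "tz": 0, "turn": 0, "gripper": 0.004}, {"tx": 0, "ty": -0.02, "tz": 0, "turn": 0, "gripper": 0.004}]'

```text
time_s: 12.6
tcp_pos: [0.4951, 0.0695, 0.1689]
eef_rot: [-90.0, -0.0, 72.6]
contact_force: [-1.0, 0.5, -6.8]
gripper_width: 0.0085
```

```bash
python3 - <<'E'
from h import *
print(r.get_state()['contact_force'])
im,d=capture('side'); cv2.imwrite('pics/s8.png',cv2.resize(im[120:230,220:360,::-1],None,fx=5.4,fy=5.4,interpolation=cv2.INTER_CUBIC))
E
```

```text
[-0.9863633   0.51391368 -6.75626969]
```

View pics/s8.png

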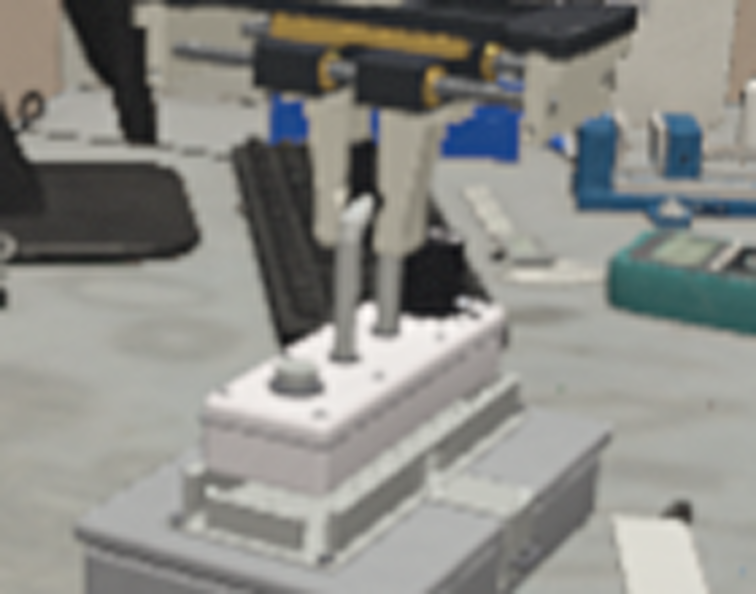

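The lock has left its seat and hangs level, with the shackle extended and 6.8 N of load on the wrist. I lift it further.

>>> apply_moves --deltas '[{"tx": 0, "ty": -0.01, "tz": 0, "turn": 0, "gripper": 0.004}, {"tx": 0, "ty": -0.025, "tz": 0, "turn": 0, "gripper": 0.004}, {"tx": 0, "ty": -0.04, "tz": 0, "turn": 0, "gripper": 0.004}, {"tx": 0, "ty": -0.055, "tz": 0, "turn": 0, "gripper": 0.004}, {"tx": 0, "ty": -0.07, "tz": 0, "turn": 0, "gripper": 0.004}]'

```text
time_s: 13.15
tcp_pos: [0.4948, 0.0693, 0.2396]
eef_rot: [-90.0, 0.0, 72.6]
contact_force: [0.3, 0.5, -5.4]
gripper_width: 0.0087
```

>>> apply_moves --deltas '[{"tx": 0, "ty": -0.015, "tz": 0, "turn": 0, "gripper": 0.004}, {"tx": 0, "ty": -0.03, "tz": 0, "turn": 0, "gripper": 0.004}, {"tx": 0, "ty": -0.045, "tz": 0, "turn": 0, "gripper": 0.004}, {"tx": 0, "ty": -0.052, "tz": 0, "turn": 0, "gripper": 0.004}, {"tx": 0, "ty": -0.055, "tz": 0, "turn": 0, "gripper": 0.004}]'

```text
time_s: 13.65
tcp_pos: [0.495, 0.0694, 0.2944]
eef_rot: [-90.0, -0.0, 72.6]
contact_force: [0.5, -1.1, -5.9]
gripper_width: 0.0083
```

>>> apply_moves --deltas '[{"tx": 0, "ty": 0, "tz": 0, "turn": 0, "gripper": 0.004}, {"tx": 0, "ty": 0, "tz": 0, "turn": 0, "gripper": 0.004}, {"tx": 0, "ty": 0, "tz": 0, "turn": 0, "gripper": 0.004}, {"tx": 0, "ty": 0, "tz": 0, "turn": 0, "gripper": 0.004}, {"tx": 0, "ty": 0, "tz": 0, "turn": 0, "gripper": 0.004}]'

```text
time_s: 14.15
tcp_pos: [0.4948, 0.0693, 0.2933]
eef_rot: [-90.0, 0.0, 72.6]
contact_force: [0.2, -0.2, -5.6]
gripper_width: 0.0087
```

```bash
python3 - <<'E'
from h import *
st=r.get_state(); print(st['tcp_pos'],st['contact_force'],st['gripper_width'],st['time_s'])
for n,(a,b,e,f) in {'side':(60,240,200,400),'scene':(130,320,160,340)}.items():
    im,d=capture(n); c=cam(n); uv,P=cloud(c,d)
    cv2.imwrite(f'pics/{n}9.png',cv2.resize(im[a:b,e:f,::-1],None,fx=3.2,fy=3.2,interpolation=cv2.INTER_CUBIC))
    # lock top points near the held lock
    m=(abs(P[:,0]-.4945)<.06)&(abs(P[:,1]-.069)<.11)&(P[:,2]>.19)&(P[:,2]<.24)
    print(n,np.histogram(P[m,2],bins=np.arange(.19,.244,.004)))
    for y in(-1,1):
        q=np.array([.4945,.069])+y*.080*np.array([.3007,.9537]); s=m&(np.hypot(P[:,0]-q[0],P[:,1]-q[1])<.015); print(y,np.median(P[s,2]) if s.any() else None)
E
```

```text
[0.49483216 0.06933802 0.29325668] [ 0.18123146 -0.2071663  -5.56685351] 0.008703953878547926 14.15
side (array([  0,  15,  85, 100,  98, 106, 104, 105, 107, 246, 181,  56,  30]), array([0.19 , 0.194, 0.198, 0.202, 0.206, 0.21 , 0.214, 0.218, 0.222,
       0.226, 0.23 , 0.234, 0.238, 0.242]))
-1 None
1 0.221618216101922
scene (array([  0,   4,  17,  67,  78,  83,  85,  81, 104, 333, 834, 134,  23]), array([0.19 , 0.194, 0.198, 0.202, 0.206, 0.21 , 0.214, 0.218, 0.222,
       0.226, 0.23 , 0.234, 0.238, 0.242]))
-1 0.2293817441909226
1 0.23194687848432605
```

View pics/side9.png

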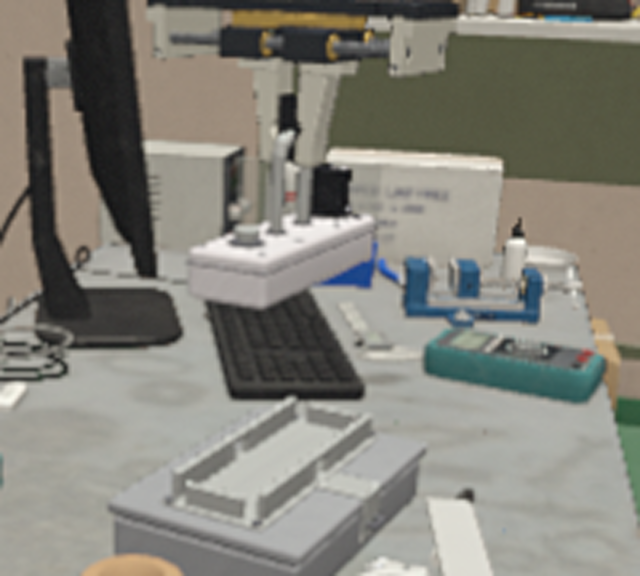

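View pics/scene9.png

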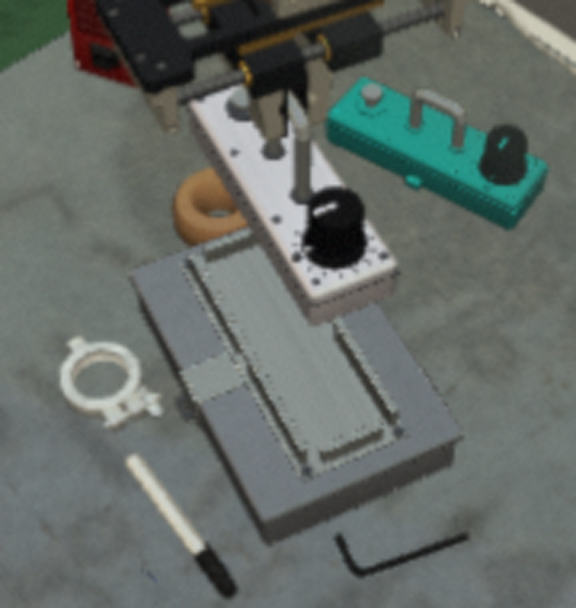

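The lock hangs level with its top at z≈0.232, so the underside is about 0.198. The bar is about 62 mm above the top face, so the shackle is fully open. The ring and marker have not moved. I hand it in.

```bash
python3 - <<'E'
from h import *
s=r.get_state(); print(s['time_s'],s['tcp_pos'],abs(s['qd']).max(),s['contact_force'],s['gripper_width'])
print(r.close_job())
E
```

```text
14.25 [0.49488653 0.0693406  0.29341074] 0.14956965401072622 [-0.02793091  0.81978672 -6.98020232] 0.008683367284982448
the job is handed in; nothing more can be done
None
```

The opened lock was out of the dock and held by its shackle when I handed the job in at 14.25 s. No verdict was reported.

- **Plunger:** I pressed it to its stop with about 13 N. Both fixed cameras then put its head near 97 mm, 10 mm above the lock's top face, so it snapped in.
- **Dial:** I turned it 1.24 rad clockwise in one grip. After release, the wrist picture showed the pointer in line with the index boss.
- **Shackle and lift:** The shackle rose the full 22 mm, and I then lifted the lock by it.

Last checks, in order:

- **Height:** The underside was about 145 mm above the dock floor.
- **Shackle:** The bar sat about 62 mm above the lock's top face, which is fully open.
- **Level:** The two ends of the top face differed by about 2.5 mm in the scene view. The side view could not confirm this: it had no reading at one end and only a mixed one at the other.
- **Grip and stillness:** The wrist carried about 6–7 N, the lock's weight, and the joints were practically still. The grip was commanded at 45 N.
- **Bystanders:** The marker and cork ring looked unmoved by eye; I did not measure them.

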